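# Set up the vacuum plate for a batch of stone samples

## Robot

A 6-joint arm with a two-finger parallel gripper is mounted at the origin on the work surface. World frame = base frame: x ahead of the robot, y to its left, z up, the work surface at z = 0. Lengths are in mm, angles in rad, forces in N, time in s.
With the tool pointing down it reaches from about 350 to 950 mm from the base axis. Payload 17.4 kg.
Tool frame: the origin (TCP) lies at the very end of the fingers, on their centre line; the grasp point (between the pads) lies 19 mm behind it; z points along the fingers, y is the line along which they close (so a half turn about z gives the same grasp; the last joint's range is limited). The gripper opens to 93 mm and grips with 3 to 60 N. Pads are 15 mm wide; open, the fingers measure 128 mm over their backs; the gripper's body (75 mm by 188 mm) begins 65 mm behind the grasp point.
Start: joints at [1.193, 0.116, 1.442, -0, 1.584, -0.038], TCP at [224.985, 636.407, 218.646] pointing down, gripper open.
Joint ranges: [-2.83, 2.83], [-0.83, 2.19], [0.07, 2.5], [-1.14, 4.28], [0.01, 3], [-2.97, 2.97]. Speed limits (rad/s): [1.89, 1.89, 2.22, 3.14, 3.14, 3.14].

## Interface

Orientations are given as a unit quaternion [w, x, y, z].
In Python, from rig import ctrl gives the robot as it stands. The module is installed in compiled form; this text tells all that it offers.
- The arm moves only by the tool play_rows, never from a script. Its argument "targets" is text: rows parted by semicolons, each of 6 numbers parted by spaces: the shift along the tool's x, y, z as a fraction of full scale, then the turn, a rotation vector about the tool's x, y, z as a fraction of full scale. In form: dx dy dz rx ry rz; .... A call has 1 to 12 rows; each row is the pose to reach, as a shift and turn from the pose commanded when the call began, along the tool's axes at that moment; what a row does not reach only later rows make up. Full scale, the value 1, is 150 mm for a shift and 60 degrees for a turn. A row lasts 1/8 s, in which the tool goes at most 62.5 mm and 10.7 degrees, less where a joint would pass 70% of its speed; a pose out of reach is approached as far as the arm can. A call with a number of a shift or a turn outside -1 to 1 is refused whole. A call with a gripper value outside its range is refused whole. "claw" is the opening, from -1 (shut) to 1 (fully open), set as the call begins (left out, the last holds). The fingers move at their own pace and stop on an object; "squeeze" is the grip in N (left out, the last holds). Time passes only in rows, so rows that repeat a pose let the fingers close. It gives the time, the measured TCP pose, the force, the opening and the grip force at its end, in the units of the state.
- ctrl.read_state(): the state, without advancing time (a new reading comes with each control period).
- ctrl.get_image(name): name is "scene" or "top" or "wrist"; returns a dict with "frame" (400x640x3 uint8, red, green, blue), "vfov" (degrees; the focal length in pixels is half the picture's height over the tangent of half this angle, whatever the lens; pixels are square), "cx", "cy" (the principal point, pixels), "extrinsics" (4x4, takes a point from world to camera coordinates). Camera axes: x right, y up, looking along -z (the intrinsics and any distortion apply to the point x, -y, -z); pixel columns grow to the right and rows downward; lengths in mm; the calibration is good to about 2 mm. A picture is of the moment at which its call begins. There is no depth.
- ctrl.hand_in(): hands the job in; it is judged then, once.
The state is a dict: "t": time; "q": joint angles; "joint_vel": joint speeds; "joint_torque": joint torques, N m; "eef_pos": TCP position; "tool_rot": TCP orientation; "ft_force": force on the tool from outside, world axes, zero at the start; "ft_torque": the same for the moment, N m; "grip_width": opening from 0.0 (shut) to 1.0 (fully open); "finger_force": force on a finger pad.
Only numpy, scipy, OpenCV 4.12 (cv2) and the standard library are available. Lean on these libraries where they do the work, as an engineer would, in place of code of your own. Each camera call takes 0.05 s, during which the arm holds its last target. There are 200 camera calls.

## Task

First swing the vacuum lever fully closed; with it closed, press the recessed zero button on the gauge box all the way down with the tip of the stylus (not with the fingers), stand the stylus back upright in its stand, and then, with the lever still closed, lay every rectangular stone sample flat on the vacuum plate, each centred on a suction pad of its own with its long side across the plate's width. Once all samples are in place, swing the lever until it lies straight over the set pointer, and finish with the samples still centred on their pads, the pointer where it was, and the bottle, rubbing brick and long offcut left alone.

Things in the scene. Friction and masses are not known exactly. Their poses are not given: they have to be found in the camera images.
- stone0_mid (a point): dark grey rectangular stone sample, 60 (its x) x 36 (its y) x 16 mm thick, about 0.1 kg, lying flat loose on the bench; this point is its centre, 8 mm above its underside. All samples are alike; two to four are present. One of them may get knocked aside at any time.
- stone1_mid (a point): dark grey rectangular stone sample, 60 (its x) x 36 (its y) x 16 mm thick, about 0.1 kg, lying flat loose on the bench; this point is its centre, 8 mm above its underside. All samples are alike; two to four are present. One of them may get knocked aside at any time.
- stone2_mid (a point): dark grey rectangular stone sample, 60 (its x) x 36 (its y) x 16 mm thick, about 0.1 kg, lying flat loose on the bench; this point is its centre, 8 mm above its underside. All samples are alike; two to four are present. One of them may get knocked aside at any time.
- stone3_mid (a point): dark grey rectangular stone sample, 60 (its x) x 36 (its y) x 16 mm thick, about 0.1 kg, lying flat loose on the bench; this point is its centre, 8 mm above its underside. All samples are alike; two to four are present. One of them may get knocked aside at any time.
- pad0 (a point): centre of a round black suction pad, 26 mm across and flush with the top of the aluminium vacuum plate (fixed, 140 (x) x 380 (y) x 8 mm thick, top 8 mm above the bench, flat, no rims); first of four pads 80 mm apart in a row along the plate's long side (y). Axes are the plate's: x across its width, y along its length, z up. A sample lying on the plate has its centre 8 mm above this point.
- pad1 (a point): centre of a round black suction pad, 26 mm across and flush with the top of the aluminium vacuum plate (fixed, 140 (x) x 380 (y) x 8 mm thick, top 8 mm above the bench, flat, no rims); second of four pads 80 mm apart in a row along the plate's long side (y). Axes are the plate's: x across its width, y along its length, z up. A sample lying on the plate has its centre 8 mm above this point.
- pad2 (a point): centre of a round black suction pad, 26 mm across and flush with the top of the aluminium vacuum plate (fixed, 140 (x) x 380 (y) x 8 mm thick, top 8 mm above the bench, flat, no rims); third of four pads 80 mm apart in a row along the plate's long side (y). Axes are the plate's: x across its width, y along its length, z up. A sample lying on the plate has its centre 8 mm above this point.
- pad3 (a point): centre of a round black suction pad, 26 mm across and flush with the top of the aluminium vacuum plate (fixed, 140 (x) x 380 (y) x 8 mm thick, top 8 mm above the bench, flat, no rims); last of four pads 80 mm apart in a row along the plate's long side (y). Axes are the plate's: x across its width, y along its length, z up. A sample lying on the plate has its centre 8 mm above this point.
- vac_lever (a joint): angle of the vacuum lever about its upright pivot, rad: 0 = fully closed (against its stop), grows counter-clockwise seen from above, up to 1.6. It turns stiffly (about 2 N at the knob) and stays where it is left.
- lever_knob (a point): middle of the upright black cylindrical knob, 22 mm across and 45 mm tall, on the free end of the flat steel vacuum lever, 80 mm from the pivot, about 105 mm above the bench. The lever arm below the knob has its top at 80 mm above the bench. The x axis of this point runs along the lever from knob to pivot.
- valve_pivot (a point): point on the lever's upright pivot axis, at the height of the knob's middle (105 mm). The grey valve box under it is fixed, 120 x 120 x 50 mm, with a round graduated dial on top. Axes are the box's: the closed lever points along its -x.
- pointer_tip (a point): outer tip of the dark steel set pointer, a flat 14 mm wide blade 60 mm above the bench that turns about the same pivot as the lever, 105 mm from the pivot, under the lever's sweep. It marks the wanted lever setting, 0.6 to 1.3 rad from closed, and must stay as it is set; very stiff. Its x axis runs from this tip to the pivot.
- set_pointer (a joint): angle of the set pointer, rad, on the same scale as the lever: lever and pointer line up when the two joint values are equal.
- zero_button (a joint): travel of the recessed zero button, m: 0 = up, 0.004 = fully down; springs back; takes about 4 N to push fully down.
- button_top (a point): centre of the top of the zero button, a steel disc 14 mm across, 6 mm below the top of the grey gauge box (fixed, 110 x 90 x 50 mm, round white dial on top) in a round well 16 mm across. z up.
- stylus_grip (a point): middle of the stylus's round wooden grip, 16 mm across and 50 mm tall, 70 mm above the tip. Below the grip: a steel collar 24 mm across and 5 mm thick, then a steel shank 6 mm across and 40 mm long. The stylus (0.04 kg) stands upright in its stand, z up along it.
- stylus_tip (a point): lower end of the stylus shank; 40 mm below the underside of the collar; z up along the stylus.
- stand_mouth (a point): centre of the mouth of the hole in the stylus stand, a fixed dark steel block 50 x 50 x 55 mm; this point is on its top face, 55 mm above the bench. The hole is 11 mm across and goes right through; the collar rests on the top face, so the stylus tip then sits 40 mm below this point.
- spray_bottle: white bottle, 64 mm across, 180 mm tall, loose; origin under its middle. A bystander: leave alone.
- hone_block: grey rubbing brick 110 x 50 x 35 mm, loose; origin under its middle. A bystander: leave alone.
- edge_offcut: long brown granite edge offcut 50 x 170 x 30 mm, loose, not a sample; origin under its middle. A bystander: leave alone.
Mind the look-alikes: they are no part of the job. Leave any yellow look-alike of the part that bears stylus_grip alone.

How it is judged:
By the outcome, as a careful person would: the job done as asked, in the order asked, and still so for the second after the job is handed in, with the robot touching nothing.
Of stone0, stone1, stone2, stone3 only 2 to 4 are there at a start; the rules pass over those that are not, and their reading is None.
At some moment in a run one of stone0, stone1, stone2, stone3 may be knocked a few centimetres aside while the robot is not near it.
It also fails if it takes over 210 s, if anything falls off the work surface, if the arm or the gripper's body presses on something with over 40 N, if the wrist force passes 120 N, or if a joint passes its speed limit or range.

## Working session

There is one attempt and no reset: what is moved stays moved. The work goes in short steps, Python scripts to look and compute and a tool call to move; the robot and the scene stay as the last step left them, time stands still between calls to the robot, and variables do not carry over. Pictures are saved under pics/ and viewed, at most 14 in all, crops included, and the job is handed in when it is done.

Besides the shell and the picture viewer there is one more tool, called after "Request:" as a command line: name --argument value ..., lists and objects as JSON in quotes. play_rows: Moves the arm, as the interface text tells. Its arguments: {"type":"object","properties":{"targets":{"type":"string"},"claw":{"type":"number"},"squeeze":{"type":"number"}},"required":["targets"]}

```bash
mkdir -p pics; cat > h.py <<'E'
import numpy as np, cv2
from rig import ctrl
from scipy.spatial.transform import Rotation as R
def grab(name,tag=None):
    d=ctrl.get_image(name)
    if tag: cv2.imwrite(f'pics/{tag}.png',cv2.cvtColor(d['frame'],cv2.COLOR_RGB2BGR))
    np.save(f'pics/{name}_last.npy',d,allow_pickle=True)
    return d
def last(name): return np.load(f'pics/{name}_last.npy',allow_pickle=True).item()
def f(d): return d['frame'].shape[0]/2/np.tan(np.radians(d['vfov'])/2)
def ray(d,u,v):
    E=np.array(d['extrinsics']); F=f(d)
    c=np.array([(u-d['cx'])/F,-(v-d['cy'])/F,-1])
    return -E[:3,:3].T@E[:3,3], E[:3,:3].T@c
def onz(d,u,v,z):
    o,r=ray(d,u,v); return (o+r*(z-o[2])/r[2])
def proj(d,p):
    E=np.array(d['extrinsics']); c=E[:3,:3]@np.array(p)+E[:3,3]; F=f(d)
    return d['cx']+F*c[0]/-c[2], d['cy']-F*c[1]/-c[2]
def rel(p,yaw=None):
    "fractions to get TCP to p (world), with tool y axis at yaw (world)"
    s=ctrl.read_state(); q=s['tool_rot']; T=R.from_quat([q[1],q[2],q[3],q[0]])
    sh=T.inv().apply(np.array(p)-s['eef_pos'])/150
    return np.round(sh,4)
E
python3 - <<'E'
from h import *
s=ctrl.read_state(); print(s)
for n in('scene','top','wrist'):
    d=grab(n,n+'0'); print(n,d.keys(),d['vfov'],d['cx'],d['cy'],np.round(d['extrinsics'],3).tolist())
E
```

```text
{'t': 0.0, 'q': array([ 1.19322235e+00,  1.16487828e-01,  1.44223615e+00, -6.77112145e-06,
        1.58402107e+00, -3.77857873e-02]), 'joint_vel': array([ 8.56591541e-04, -5.19112931e-05,  5.64484999e-04,  1.27509204e-03,
        4.90352217e-04,  1.87798666e-04]), 'joint_torque': array([-2.86773480e-03, -7.21246004e+01, -6.22601008e+01,  7.78891426e-02,
        2.37466634e-02, -1.64143257e-04]), 'eef_pos': array([224.89628061, 636.21996806, 217.92202526]), 'tool_rot': array([-1.15493331e-04,  1.69077983e-01,  9.85602508e-01, -5.64512262e-04]), 'ft_force': array([-0.07672268,  0.66272337,  0.09825293]), 'ft_torque': array([-0.0607107 ,  0.03325868, -0.00991471]), 'finger_force': 0.0, 'grip_width': 1.003212403854298}
scene dict_keys(['frame', 'vfov', 'cx', 'cy', 'extrinsics']) 47.26963206555996 325.29063408030885 187.70181556894798 [[0.272, 0.962, 0.023, -150.636], [-0.6, 0.151, 0.786, 291.344], [0.752, -0.227, 0.618, -1691.584], [0.0, 0.0, 0.0, 1.0]]
top dict_keys(['frame', 'vfov', 'cx', 'cy', 'extrinsics']) 57.77060869788786 320.8457962029496 193.00412091020053 [[0.009, -1.0, 0.026, -28.869], [0.989, 0.013, 0.148, -610.243], [-0.149, 0.025, 0.989, -1034.165], [0.0, 0.0, 0.0, 1.0]]
wrist dict_keys(['frame', 'vfov', 'cx', 'cy', 'extrinsics']) 64.66320769515596 317.3535542851141 197.7361938278891 [[0.334, 0.943, -0.002, -674.68], [-0.902, 0.319, -0.291, 33.858], [-0.274, 0.099, 0.957, -393.496], [0.0, 0.0, 0.0, 1.0]]
```

View pics/top0.png

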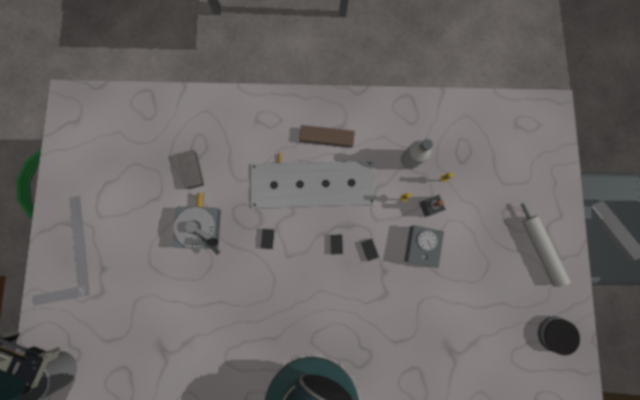

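View pics/scene0.png

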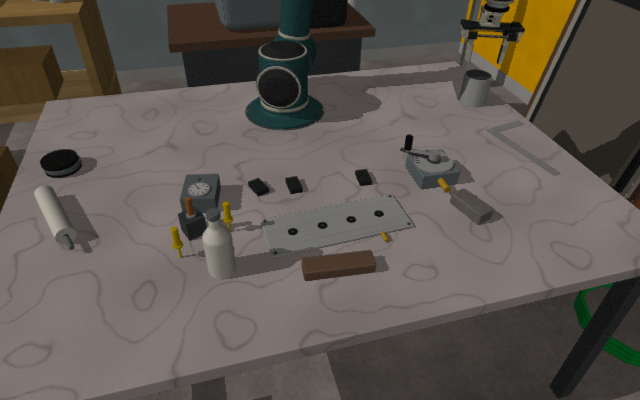

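```bash
python3 - <<'E'
from h import *
t=cv2.imread('pics/top0.png'); s=cv2.imread('pics/scene0.png')
def c(im,x,y,w,h,W,H): return cv2.resize(im[y:y+h,x:x+w],(W,H),interpolation=cv2.INTER_CUBIC)
a=np.hstack([c(t,160,190,70,70,400,400),c(t,390,165,70,105,266,400)[:, :]])
a=np.hstack([a,np.zeros((400,134,3),np.uint8)])
b=np.hstack([c(s,390,125,110,100,220,200),c(s,165,165,80,100,160,200),c(t,240,145,140,120,233,200)])
b=np.hstack([b,np.zeros((200,800-b.shape[1],3),np.uint8)])
cv2.imwrite('pics/z1.png',np.clip(np.vstack([a,b]).astype(float)*1.5,0,255).astype(np.uint8))
d=last('top')
for n,u,v,z in [('pad',274,185,8),('pad',300,184,8),('pad',326,183,8),('pad',351,183,8),('st',267,239,16),('st',336,244,16),('st',369,250,16),('stand',432,205,55),('gauge',427,240,50),('pivot',195,228,60)]: print(n,onz(d,u,v,z).round())
E
```

```text
pad [639. 122.   8.]
pad [644.  42.   8.]
pad [648. -39.   8.]
pad [ 649. -117.    8.]
st [474. 137.  16.]
st [461. -70.  16.]
st [ 444. -169.   16.]
stand [ 577. -352.   55.]
gauge [ 475. -335.   50.]
pivot [502. 339.  60.]
```

View pics/z1.png

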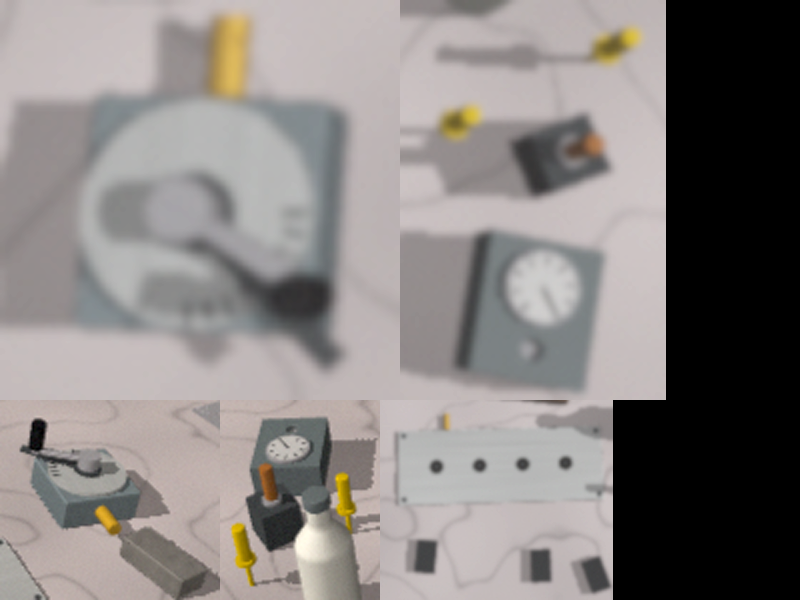

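Request:
play_rows --targets "-0.3 -0.2 -0.1 0 0 0;-0.7 -0.4 -0.2 0 0 0;-1 -0.6 -0.4 0 0 0;-1 -0.6 -0.4 0 0 0"

```text
t: 0.65
eef_pos: [338.5, 499.7, 281.2]
tool_rot: [0.001, 0.171, 0.985, 0.001]
ft_force: [-0.1, -0.5, 0.8]
grip_width: 0.999
finger_force: 0.0
```

Request:
play_rows --targets "-0.3 -0.2 0 0 0 0;-0.7 -0.4 0 0 0 0;-1 -0.6 0 0 0 0;-1 -0.6 0 0 0 0"

```text
t: 1.15
eef_pos: [449.4, 364.6, 277.9]
tool_rot: [-0.0, 0.171, 0.985, -0.0]
ft_force: [-0.9, -0.3, -0.3]
grip_width: 0.999
finger_force: 0.0
```

Request:
play_rows --targets "-0.3 -0.07 0 0 0 -0.15;-0.3 -0.07 0 0 0 -0.32;-0.3 -0.07 0 0 0 -0.32;-0.3 -0.07 0 0 0 -0.32;-0.3 -0.07 0 0 0 -0.32"

```text
t: 1.78
eef_pos: [486.3, 342.4, 278.6]
tool_rot: [-0.0, 0.003, 1.0, 0.0]
ft_force: [0.2, -0.9, -0.0]
grip_width: 0.998
finger_force: 0.0
```

```bash
python3 - <<'E'
from h import *
s=ctrl.read_state(); print(s['t'],s['eef_pos'],s['tool_rot'])
d=grab('wrist','w1'); d['frame']=np.clip(d['frame']*1.4,0,255).astype(np.uint8)
E
```

```text
1.775 [486.28088753 342.40418452 278.62467151] [-7.53149284e-06  3.07952016e-03  9.99995257e-01  4.29427076e-05]
```

View pics/w1.png

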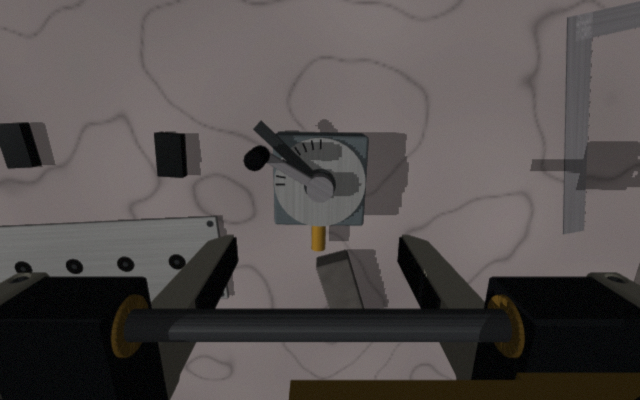

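```bash
python3 - <<'E'
from h import *
d=last('wrist')
P={n:onz(d,u,v,z) for n,u,v,z in [('pivotcap',319,186,85),('knobtop',254,158,127),('knobbot',263,160,82),('ptip',261,127,60)]}
# box corners at z=50
for u,v in [(276,133),(366,133),(365,224),(275,225)]: print('corner',onz(d,u,v,50).round(1))
for k,p in P.items(): print(k,p.round(1))
o=np.mean([onz(d,u,v,50) for u,v in [(276,133),(366,133),(365,224),(275,225)]],0); print('box c',o)
for k in ('knobtop','ptip'):
    w=P[k]-o; print(k,np.hypot(w[0],w[1]),np.arctan2(-w[1],-w[0]))
E
```

```text
corner [441.5 292.   50. ]
corner [442.3 402.9  50. ]
corner [562.7 406.1  50. ]
corner [563.2 285.1  50. ]
pivotcap [500.2 344.5  85. ]
knobtop [459.2 278.4 127. ]
knobbot [469.3 279.6  82. ]
ptip [433.4 275.6  60. ]
box c [502.43783322 346.50971719  50.        ]
knobtop 80.64703263342412 1.004929318340093
ptip 98.92166735677789 0.7986428088857852
```

Request:
play_rows --targets "0.1 -0.2 0.3 0 0 -0.17;0.18 -0.43 0.5 0 0 -0.34;0.18 -0.43 0.8 0 0 -0.5;0.18 -0.43 0.8 0 0 -0.5;0.18 -0.43 0.8 0 0 -0.5" --claw 0.3

```text
t: 2.45
eef_pos: [459.9, 278.0, 160.5]
tool_rot: [0.001, -0.255, 0.967, 0.0]
ft_force: [0.6, -0.2, 1.0]
grip_width: 0.654
finger_force: 0.0
```

Request:
play_rows --targets "0 0 0.2 0 0 0;0 0 0.47 0 0 0;0 0 0.47 0 0 0;0 0 0.47 0 0 0"

```text
t: 2.95
eef_pos: [460.4, 278.1, 90.8]
tool_rot: [0.001, -0.256, 0.967, 0.0]
ft_force: [0.7, -0.3, 0.0]
grip_width: 0.653
finger_force: 0.0
```

Request:
play_rows --targets "0 0 0 0 0 0;0 0 0 0 0 0;0 0 0 0 0 0;0 0 0 0 0 0;0 0 0 0 0 0;0 0 0 0 0 0" --claw -1 --squeeze 15

```text
t: 3.7
eef_pos: [459.4, 277.2, 88.2]
tool_rot: [-0.0, -0.256, 0.967, -0.0]
ft_force: [-1.2, -5.5, 2.1]
grip_width: 0.232
finger_force: 15.0
```

```bash
python3 - <<'E'
from h import *
s=ctrl.read_state(); print(s['t'],s['eef_pos'],s['tool_rot'],s['grip_width'],s['finger_force'],s['q'])
d=grab('wrist','w2')
q=s['tool_rot'];T=R.from_quat([q[1],q[2],q[3],q[0]]); piv=np.array([501,345])
# arc waypoints to closed, tool frame fractions
k=s['eef_pos'][:2]; th0=np.arctan2(-(k-piv)[1],-(k-piv)[0]); r=80; print(th0,np.hypot(*(k-piv)))
for th in np.linspace(th0,-0.06,9)[1:]:
    p=piv-r*np.array([np.cos(th),np.sin(th)])
    print((T.inv().apply(np.r_[p-k,0])/150).round(3))
E
```

```text
3.7 [459.43550014 277.15374444  88.16254845] [-1.66702490e-04 -2.56485881e-01  9.66547929e-01 -2.56336561e-04] 0.2322629715351348 15.000206530094147 [ 4.95498826e-01 -1.21098286e-01  1.89257388e+00 -4.29028510e-04
  1.37056116e+00 -1.59398149e+00]
1.0211434095926235 79.56583463725046
[ 0.033  0.064 -0.   ]
[ 0.054  0.133 -0.   ]
[ 0.066  0.204 -0.   ]
[ 0.068  0.276 -0.   ]
[ 0.06   0.347 -0.   ]
[ 0.043  0.417 -0.   ]
[ 0.017  0.484 -0.   ]
[-0.018  0.547 -0.   ]
```

View pics/w2.png

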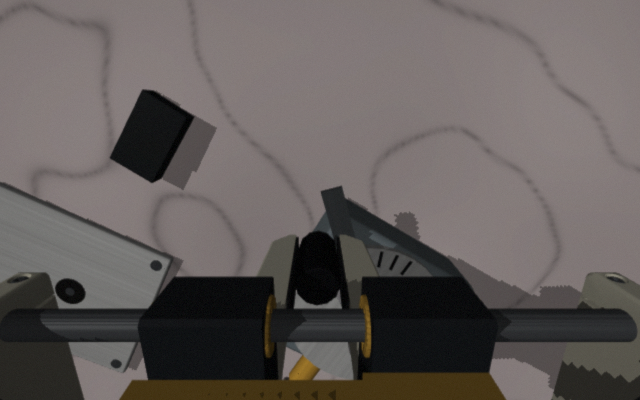

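Request:
play_rows --targets "0.033 0.064 0 0 0 0.08;0.054 0.133 0 0 0 0.1;0.066 0.204 0 0 0 0.1;0.068 0.276 0 0 0 0.1;0.06 0.347 0 0 0 0.15;0.043 0.417 0 0 0 0.2;0.017 0.484 0 0 0 0.25;-0.005 0.525 0 0 0 0.25;-0.018 0.547 0 0 0 0.25;-0.018 0.547 0 0 0 0.25;-0.018 0.547 0 0 0 0.25"

```text
t: 5.12
eef_pos: [420.8, 347.0, 87.6]
tool_rot: [-0.001, -0.128, 0.992, -0.003]
ft_force: [-6.5, -33.5, 9.2]
grip_width: 0.247
finger_force: 15.0
```

```bash
python3 - <<'E'
from h import *
s=ctrl.read_state(); print(s['t'],s['eef_pos'],s['ft_force'],s['grip_width'],s['finger_force'])
k=s['eef_pos'][:2]-[501,345]; print(np.arctan2(-k[1],-k[0]),np.hypot(*k))
E
```

```text
5.125 [420.77805385 346.96421016  87.63735257] [ -6.50833873 -33.47122081   9.2366756 ] 0.24716894156402708 15.002229809761047
-0.02447980736493741 80.24598909859282
```

Request:
play_rows --targets "0 -0.01 0 0 0 0;0 -0.01 0 0 0 0;0 -0.01 0 0 0 0" --claw 0

```text
t: 5.5
eef_pos: [421.6, 348.9, 88.3]
tool_rot: [0.0, -0.129, 0.992, 0.0]
ft_force: [0.5, -0.5, 0.3]
grip_width: 0.486
finger_force: 0.0
```

Request:
play_rows --targets "0 0 -0.2 0 0 0;0 0 -0.5 0 0 0;0 0 -0.9 0 0 0.13;0 0 -1 0 0 0.25;0 0 -1 0 0 0.25;0 0 -1 0 0 0.25"

```text
t: 6.25
eef_pos: [421.2, 348.5, 236.7]
tool_rot: [-0.001, 0.001, 1.0, -0.0]
ft_force: [-0.4, -0.5, 0.0]
grip_width: 0.499
finger_force: 0.0
```

```bash
python3 - <<'E'
from h import *
s=ctrl.read_state(); print(s['t'],s['eef_pos'],s['tool_rot'])
d=grab('wrist','w3')
d=grab('top','t3')
E
```

```text
6.25 [421.23269881 348.51116375 236.73069656] [-6.40345244e-04  7.71384231e-04  9.99999406e-01 -4.26663586e-04]
```

View pics/w3.png

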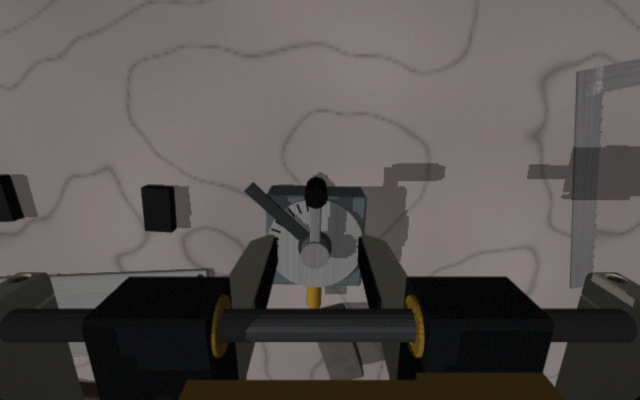

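```bash
python3 - <<'E'
from h import *
d=last('wrist'); g=d['frame'].max(2).astype(int)
m=np.zeros(g.shape,np.uint8); m[178:232,242:298]=(g[178:232,242:298]<62)
n,l,st,c=cv2.connectedComponentsWithStats(m)
i=1+np.argmax(st[1:,4]); print(st[1:],)
v,u=np.nonzero(l==i); P=np.array([onz(d,a,b,60)[:2] for a,b in zip(u+.0,v+.0)])
vx,vy,x0,y0=cv2.fitLine(P.astype(np.float32),cv2.DIST_L2,0,.01,.01).ravel()
print(vx,vy,x0,y0,'ang',np.arctan2(abs(vy),abs(vx)))
w=np.array([501,345]); nrm=np.array([-vy,vx]); print('offset of line from pivot',nrm@(w-[x0,y0]))
t=(P-w)@np.array([vx,vy]); print('extent',t.min(),t.max())
for a in range(-110,0,8):
    s=(t>a)&(t<a+8)
    if s.any():
        c=P[s].mean(0)-w; print(a,s.sum(),np.arctan2(-c[1],-c[0]).round(3),(( P[s]-P[s].mean(0))@nrm).round(1).ptp() if hasattr(np.ndarray,'ptp') else np.ptp((P[s]-P[s].mean(0))@nrm))
print('knobtop',onz(d,317,184,127))
E
python3 - <<'E'
import cv2,numpy as np
a=cv2.imread('pics/w3.png')[165:275,235:375]; cv2.imwrite('pics/z2.png',cv2.resize(np.clip(a*1.5,0,255).astype(np.uint8),None,fx=5,fy=5,interpolation=cv2.INTER_CUBIC))
E
```

```text
[[ 245  183   53   49 1323]
 [ 297  205    1    3    3]
 [ 271  229    9    3   12]]
0.74591386 0.6660424 450.6977 301.56024 ang 0.7288904
offset of line from pivot -1.101150806334772
extent -101.88090741012707 -25.616761373002063Traceback (most recent call last):
  File "<stdin>", line 14, in <module>
AttributeError: `ptp` was removed from the ndarray class in NumPy 2.0. Use np.ptp(arr, ...) instead.
```

Request:
play_rows --targets "0 -0.4 -0.1 0 0 0;0 -0.8 -0.2 0 0 0;-0.2 -1 -0.3 0 0 0;-0.2 -1 -0.3 0 0 0"

```text
t: 6.85
eef_pos: [451.9, 196.7, 283.4]
tool_rot: [0.0, 0.003, 1.0, -0.0]
ft_force: [0.8, 0.4, -0.7]
grip_width: 0.498
finger_force: 0.0
```

Request:
play_rows --targets "0 -0.4 0 0 0 0;0 -0.8 0 0 0 0;-0.2 -1 0 0 0 0;-0.2 -1 0 0 0 0"

```text
t: 7.35
eef_pos: [480.7, 47.1, 281.7]
tool_rot: [-0.001, 0.003, 1.0, -0.0]
ft_force: [-0.3, 0.8, -0.1]
grip_width: 0.499
finger_force: 0.0
```

Request:
play_rows --targets "0 -0.4 0 0 0 0;0 -0.8 0 0 0 0;-0.2 -1 0 0 0 0;-0.2 -1 0 0 0 0"

```text
t: 7.85
eef_pos: [510.0, -102.3, 281.5]
tool_rot: [-0.001, 0.003, 1.0, 0.0]
ft_force: [-1.1, 0.3, -1.2]
grip_width: 0.503
finger_force: 0.0
```

Request:
play_rows --targets "0 -0.4 0 0 0 0;0 -0.8 0 0 0 0;-0.2 -1 0 0 0 0;-0.2 -1 0 0 0 0;-0.2 -1 0 0 0 0"

```text
t: 8.48
eef_pos: [538.6, -250.3, 282.7]
tool_rot: [-0.0, 0.002, 1.0, 0.0]
ft_force: [0.3, -0.9, 0.4]
grip_width: 0.501
finger_force: 0.0
```

```bash
python3 - <<'E'
from h import *
s=ctrl.read_state(); print(s['t'],s['eef_pos'],s['tool_rot'])
d=grab('wrist','w4')
E
```

```text
8.475 [ 538.64065713 -250.32648084  282.73699979] [-4.02993363e-04  1.54420054e-03  9.99998658e-01  3.69621958e-04]
```

View pics/w4.png

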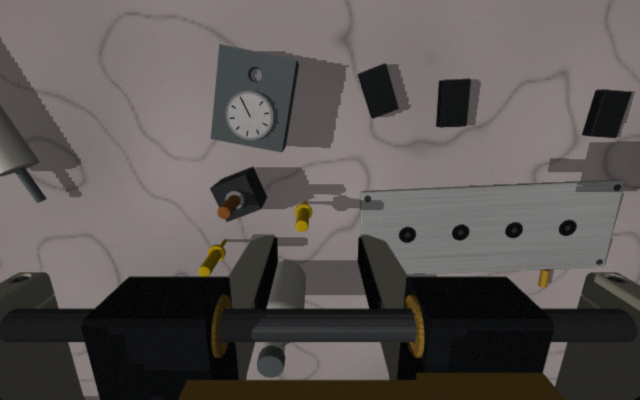

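```bash
python3 - <<'E'
from h import *
d=last('wrist')
for n,u,v,z in [('griptop',224,213,110),('collar',235,198,60),('button',256,74,46),('pad',407,235,8),('pad',461,232,8),('pad',514,230,8),('pad',568,228,8),('st',379,91,16),('st',456,103,16),('st',606,113,16),('dec1',303,217,40),('dec2',211,262,50),('bottletop',271,361,180)]: print(n,onz(d,u,v,z).round(1))
cor=[(222,46),(299,57),(289,151),(212,138)]
for u,v in cor: print(onz(d,u,v,50).round(1))
a=cv2.imread('pics/w4.png')[40:230,180:330]; cv2.imwrite('pics/z3.png',cv2.resize(np.clip(a*1.5,0,255).astype(np.uint8),None,fx=3,fy=3,interpolation=cv2.INTER_CUBIC))
E
```

```text
griptop [ 578.3 -356.7  110. ]
collar [ 575.6 -356.4   60. ]
button [ 425.2 -322.8   46. ]
pad [ 651.1 -114.4    8. ]
pad [646.6 -33.1   8. ]
pad [643.7  46.5   8. ]
pad [640.8 127.3   8. ]
st [ 444.1 -169.3   16. ]
st [459.5 -67.1  16. ]
st [473.1 133.8  16. ]
dec1 [ 609.5 -270.1   40. ]
dec2 [ 672.8 -400.4   50. ]
bottletop [ 719.8 -299.9  180. ]
[ 395.2 -359.5   50. ]
[ 407.2 -270.8   50. ]
[ 516.7 -285.8   50. ]
[ 500.1 -381.6   50. ]
```

View pics/z3.png

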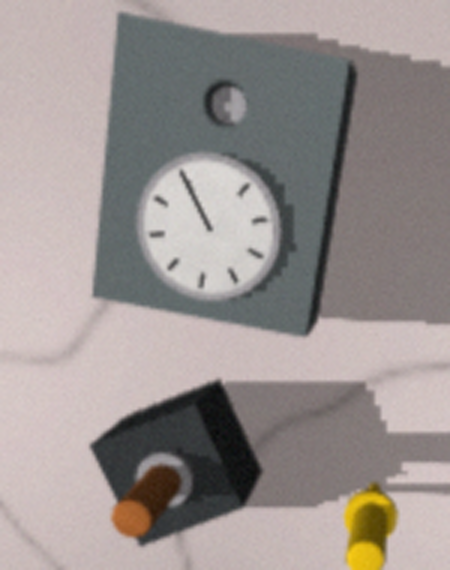

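Request:
play_rows --targets "-0.1 -0.35 0 0 0 0;-0.26 -0.71 0.2 0 0 0;-0.26 -0.71 0.6 0 0 0;-0.26 -0.71 0.9 0 0 0;-0.26 -0.71 0.9 0 0 0;-0.26 -0.71 0.9 0 0 0"

```text
t: 9.28
eef_pos: [577.9, -358.2, 151.1]
tool_rot: [0.001, 0.002, 1.0, -0.001]
ft_force: [0.1, -0.7, 1.1]
grip_width: 0.501
finger_force: 0.0
```

```bash
python3 - <<'E'
from h import *
s=ctrl.read_state(); print(s['t'],s['eef_pos'])
d=grab('wrist','w5'); f_=d['frame'].astype(int)
m=((f_[...,0]>1.5*f_[...,2])&(f_[...,0]>100)&(f_[...,1]<f_[...,0]*.7)).astype(np.uint8); m[300:]=0
n,l,st,c=cv2.connectedComponentsWithStats(m); 
for i in range(1,n):
    if st[i,4]>30: print(st[i],c[i],onz(d,*c[i],110))
E
```

```text
9.275 [ 577.92880797 -358.2281444   151.13302301]
[309 214  18  18 229] [317.069869   222.06113537] [ 577.87720957 -358.30916319  110.        ]
```

View pics/w5.png

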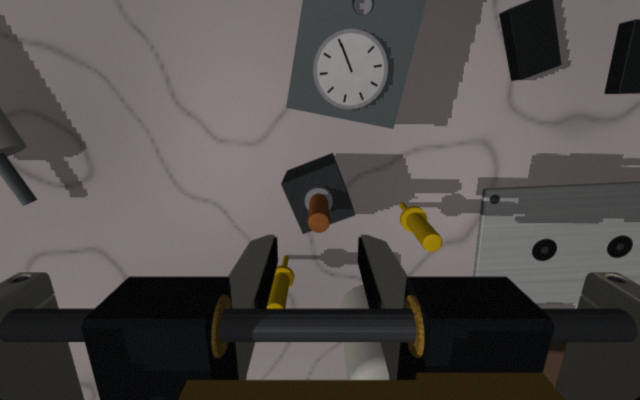

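Request:
play_rows --targets "0 0 0.25 0 0 0;0 0 0.56 0 0 0;0 0 0.56 0 0 0;0 0 0.56 0 0 0;0 0 0.56 0 0 0"

```text
t: 9.95
eef_pos: [578.2, -359.3, 67.1]
tool_rot: [0.001, 0.002, 1.0, -0.001]
ft_force: [0.1, -0.1, 0.1]
grip_width: 0.502
finger_force: 0.0
```

Request:
play_rows --targets "0 0 0 0 0 0;0 0 0 0 0 0;0 0 0 0 0 0;0 0 0 0 0 0;0 0 0 0 0 0;0 0 0 0 0 0" --claw -1 --squeeze 30

```text
t: 10.7
eef_pos: [577.2, -358.6, 64.2]
tool_rot: [-0.0, 0.002, 1.0, 0.0]
ft_force: [-0.5, 0.5, 1.1]
grip_width: 0.166
finger_force: 30.0
```

```bash
python3 - <<'E'
from h import *
d=last('wrist'); print(onz(d,362,5.5,50), onz(d,352,69,52))
s=ctrl.read_state(); print(s['t'],s['eef_pos'],s['tool_rot'],s['ft_force'],s['ft_torque'],s['grip_width']*93)
E
```

```text
[ 428.09689578 -324.10566271   50.        ] [ 472.396371  -330.5713688   52.       ]
10.7 [ 577.18540409 -358.61700378   64.20361824] [-2.58890738e-05  2.33353777e-03  9.99997277e-01  2.24584543e-05] [-0.53075177  0.48287813  1.10894743] [0.13516018 0.05904044 0.03703528] 15.43227716162662
```

Request:
play_rows --targets "0 0 -0.1 0 0 0;0 0 -0.2 0 0 0;0 0 -0.35 0 0 0;0 0 -0.5 0 0 0;0 0 -0.5 0 0 0;0 0 -0.5 0 0 0"

```text
t: 11.45
eef_pos: [577.0, -358.6, 138.7]
tool_rot: [-0.0, 0.002, 1.0, 0.0]
ft_force: [0.0, -0.3, -1.0]
grip_width: 0.168
finger_force: 30.0
```

```bash
python3 - <<'E'
from h import *
s=ctrl.read_state(); print(s['t'],s['eef_pos'],s['tool_rot'],s['ft_force'],s['grip_width']*93)
E
```

```text
11.45 [ 577.02144257 -358.55311999  138.67273038] [-1.93492747e-04  2.34959238e-03  9.99997212e-01  1.33667018e-04] [ 0.04010792 -0.31709322 -1.01987455] 15.645160928165506
```

Request:
play_rows --targets "0.3 0.1 0 0 0 0;0.6 0.15 0 0 0 0;0.9 0.23 0 0 0 0;1 0.23 0 0 0 0;1 0.23 0.12 0 0 0;1 0.23 0.12 0 0 0;1 0.23 0.12 0 0 0"

```text
t: 12.32
eef_pos: [428.0, -323.5, 120.5]
tool_rot: [-0.0, 0.002, 1.0, 0.0]
ft_force: [-0.1, -0.0, 0.1]
grip_width: 0.164
finger_force: 30.0
```

```bash
python3 - <<'E'
from h import *
s=ctrl.read_state(); print(s['t'],s['eef_pos'],s['tool_rot'],s['ft_force'],s['grip_width']*93)
d=grab('wrist','w6'); p=s['eef_pos']
print('tip px',proj(d,p-[0,0,49]),'well',onz(d,0,0,50))
a=cv2.imread('pics/w6.png')[120:310,220:420]; cv2.imwrite('pics/z4.png',cv2.resize(np.clip(a*1.7,0,255).astype(np.uint8),None,fx=3,fy=3,interpolation=cv2.INTER_CUBIC))
E
```

```text
12.325 [ 427.98316416 -323.45378821  120.51229545] [-4.36726911e-04  2.11366299e-03  9.99997589e-01  4.04162375e-04] [-0.13826014 -0.01354217  0.07886731] 15.28239440359716
tip px (np.float64(317.0320772321626), np.float64(218.36853539756888)) well [ 281.15462002 -532.04144126   50.        ]
```

View pics/z4.png

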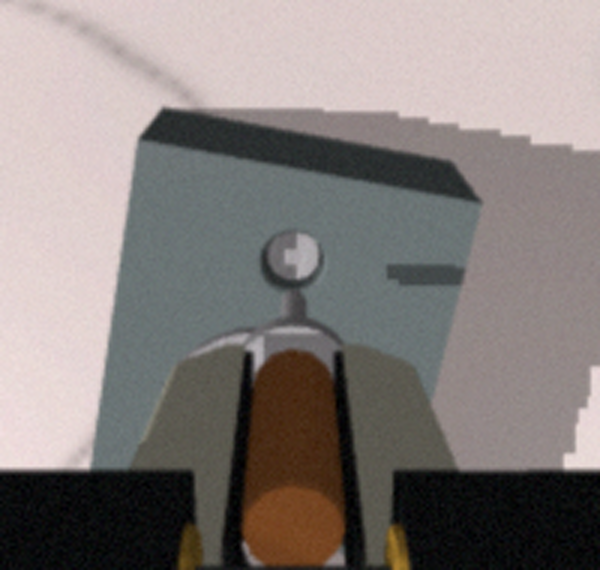

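```bash
python3 - <<'E'
from h import *
d=last('wrist'); print(onz(d,317.3,205.7,50),onz(d,317.5,206,44), onz(d,317.6,217.5,71))
E
```

```text
[ 425.37597776 -323.23021676   50.        ] [ 427.62213886 -323.07541261   44.        ] [ 427.50137431 -323.03607626   71.        ]
```

Request:
play_rows --targets "0.013 0 0.05 0 0 0;0.013 0 0.1 0 0 0;0.013 0 0.15 0 0 0;0.013 0 0.17 0 0 0;0.013 0 0.19 0 0 0;0.013 0 0.2 0 0 0;0.013 0 0.2 0 0 0;0.013 0 0.2 0 0 0"

```text
t: 13.38
eef_pos: [425.4, -323.5, 91.4]
tool_rot: [0.0, 0.002, 1.0, -0.0]
ft_force: [-0.1, 0.6, 1.6]
grip_width: 0.17
finger_force: 30.0
```

Request:
play_rows --targets "0 0 0.01 0 0 0;0 0 0.02 0 0 0;0 0 0.025 0 0 0;0 0 0.025 0 0 0;0 0 0.025 0 0 0"

```text
t: 14.0
eef_pos: [425.7, -323.7, 88.6]
tool_rot: [0.0, 0.002, 1.0, -0.0]
ft_force: [-3.4, 2.6, 13.8]
grip_width: 0.168
finger_force: 30.0
```

Request:
play_rows --targets "0 0 -0.1 0 0 0;0 0 -0.2 0 0 0;0 0 -0.35 0 0 0;-0.3 -0.1 -0.35 0 0 0;-0.6 -0.2 -0.35 0 0 0;-0.9 -0.24 -0.35 0 0 0;-1 -0.24 -0.35 0 0 0;-1 -0.24 -0.35 0 0 0;-1 -0.24 -0.35 0 0 0"

```text
t: 15.12
eef_pos: [574.3, -360.1, 140.3]
tool_rot: [-0.0, 0.002, 1.0, -0.0]
ft_force: [0.2, -0.6, -0.2]
grip_width: 0.167
finger_force: 30.0
```

```bash
python3 - <<'E'
from h import *
s=ctrl.read_state(); print(s['t'],s['eef_pos'],s['tool_rot'])
print(rel([577.1,-358.6,64.5]))
d=grab('wrist','w7')
E
```

```text
15.125 [ 574.30962792 -360.11380341  140.25512025] [-5.60566106e-05  2.44289411e-03  9.99997012e-01 -7.59615180e-05]
[-0.0186  0.0103  0.505 ]
```

Request:
play_rows --targets "-0.019 0.01 0 0 0 0;-0.019 0.01 0.1 0 0 0;-0.019 0.01 0.2 0 0 0;-0.019 0.01 0.2 0 0 0;-0.019 0.01 0.2 0 0 0"

```text
t: 15.8
eef_pos: [578.1, -358.7, 109.9]
tool_rot: [-0.0, 0.002, 1.0, 0.0]
ft_force: [-0.9, -0.7, 0.5]
grip_width: 0.167
finger_force: 30.0
```

```bash
python3 - <<'E'
from h import *
s=ctrl.read_state(); print(s['t'],s['eef_pos'],s['tool_rot'])
print(rel([577.1,-358.6,64.5]))
E
```

```text
15.8 [ 578.09125633 -358.69572205  109.85416844] [-7.33057270e-05  2.35508218e-03  9.99997223e-01  5.24060722e-05]
[0.0066 0.0006 0.3024]
```

Request:
play_rows --targets "0.004 0 0.05 0 0 0;0.005 0 0.1 0 0 0;0.005 0 0.15 0 0 0;0.005 0 0.2 0 0 0;0.005 0 0.25 0 0 0;0.005 0 0.29 0 0 0;0.005 0 0.29 0 0 0;0.005 0 0.29 0 0 0"

```text
t: 16.8
eef_pos: [577.4, -358.7, 66.7]
tool_rot: [0.0, 0.002, 1.0, -0.0]
ft_force: [0.3, -0.1, -0.3]
grip_width: 0.165
finger_force: 30.0
```

Request:
play_rows --targets "0 0 0.01 0 0 0;0 0 0.016 0 0 0;0 0 0.016 0 0 0;0 0 0.016 0 0 0"

```text
t: 17.3
eef_pos: [577.4, -358.7, 64.2]
tool_rot: [0.0, 0.002, 1.0, -0.0]
ft_force: [-0.3, 1.0, 0.8]
grip_width: 0.169
finger_force: 30.0
```

Request:
play_rows --targets "0 0 0 0 0 0;0 0 0 0 0 0;0 0 0 0 0 0" --claw 0

```text
t: 17.68
eef_pos: [577.3, -358.7, 63.9]
tool_rot: [-0.0, 0.002, 1.0, 0.0]
ft_force: [0.6, -0.9, -0.2]
grip_width: 0.44
finger_force: 0.0
```

Request:
play_rows --targets "0 0 -0.2 0 0 0;0 0 -0.5 0 0 0;0 0 -0.9 0 0 0;0 0 -1 0 0 0;0.2 0.3 -1 0 0 0;0.5 0.7 -1 0 0 0;0.8 1 -1 0 0 0;0.8 1 -1 0 0 0;0.8 1 -1 0 0 0"

```text
t: 18.8
eef_pos: [458.1, -208.0, 214.1]
tool_rot: [0.0, 0.002, 1.0, -0.0]
ft_force: [0.5, -0.1, -0.3]
grip_width: 0.504
finger_force: 0.0
```

```bash
python3 - <<'E'
from h import *
s=ctrl.read_state(); print(s['t'],s['eef_pos'],s['tool_rot'])
d=grab('wrist','w8')
g=d['frame'].max(2)
m=((g<45)).astype(np.uint8); m[265:]=0
n,l,st,c=cv2.connectedComponentsWithStats(m)
for i in range(1,n):
    if st[i,4]>60: print(st[i],c[i].round(1),onz(d,*c[i],16).round(1))
E
```

```text
18.8 [ 458.07073525 -207.97842583  214.14172   ] [ 3.80021892e-04  2.08891761e-03  9.99997717e-01 -2.38801182e-04]
[ 172  118   89  112 1048] [237.  156.7] [ 437.6 -301.2   16. ]
[ 328  132   44   58 1550] [349.6 160.4] [ 442.6 -170.2   16. ]
[ 416  148   36   51 1678] [433.  172.8] [457.8 -71.5  16. ]
[ 577  158   55   52 1992] [603.5 183.6] [472.1 133.1  16. ]
[216 173  18  26  67] [227.4 185.9] [ 472.6 -315.5   16. ]
[265 237  13  28 222] [272.4 253.6] [ 562.3 -265.9   16. ]
[358 237  13  28 223] [362.4 253.7] [ 563.  -150.9   16. ]
[169 238  60  27 981] [201.  254.8] [ 563.5 -357.3   16. ]
```

View pics/w8.png

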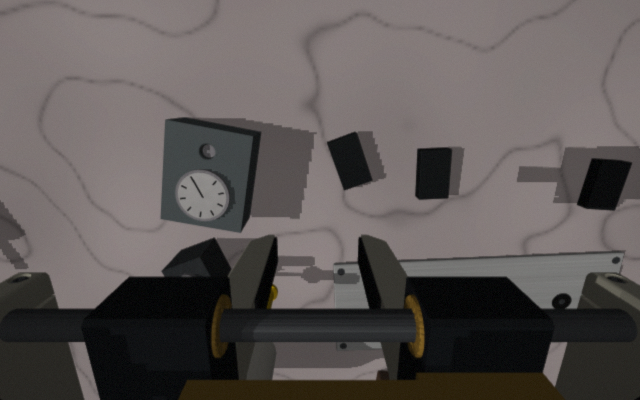

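Request:
play_rows --targets "-0.2 0.3 -0.1 0 0 0;-0.4 0.7 -0.3 0 0 0;-0.55 1 -0.46 0 0 0;-0.55 1 -0.46 0 0 0"

```text
t: 19.35
eef_pos: [543.9, -56.6, 283.9]
tool_rot: [0.0, 0.001, 1.0, 0.0]
ft_force: [-0.3, 0.2, -0.1]
grip_width: 0.501
finger_force: 0.0
```

Request:
play_rows --targets "0 0.25 0 0 0 0;0 0.25 0 0 0 0;0 0.25 0 0 0 0;0 0.25 0 0 0 0"

```text
t: 19.85
eef_pos: [541.6, -22.1, 282.6]
tool_rot: [-0.0, 0.003, 1.0, -0.0]
ft_force: [0.2, -1.0, 0.6]
grip_width: 0.499
finger_force: 0.0
```

```bash
cat >> h.py <<'E'
def stones(d,rmax=265,thr=45):
    g=d['frame'].max(2); m=(g<thr).astype(np.uint8); m[rmax:]=0
    n,l,st,c=cv2.connectedComponentsWithStats(m); out=[]
    for i in range(1,n):
        if st[i,4]<100: continue
        v,u=np.nonzero(l==i); P=np.array([onz(d,a,b,8)[:2] for a,b in zip(u,v)]).astype(np.float32)
        (cx,cy),(w,h),a=cv2.minAreaRect(P)
        if w<h: w,h=h,w; a+=90
        a=(a+90)%180-90
        out.append((P.mean(0).round(1),(round(cx,1),round(cy,1)),round(w),round(h),round(a,1),st[i,4])); print(*out[-1],c[i].round(1))
    return out
E
python3 - <<'E'
from h import *
s=ctrl.read_state(); print(s['t'],s['eef_pos'],s['tool_rot'])
d=grab('wrist','w9'); grab('top','t9'); stones(d,thr=50)
E
```

```text
19.85 [541.58098644 -22.13070782 282.59753801] [-3.00670413e-04  2.99882277e-03  9.99995455e-01 -7.57814592e-05]
[ 461.2 -296.8] (466.4, -297.4) 120 32 -10.8 2098 [112.  103.5]
[ 443.1 -170.2] (443.7, -170.1) 62 40 20.0 1467 [204.8  88.9]
[474.2 355.7] (475.5, 364.8) 144 42 37.5 1401 [596.9 110.1]
[458.9 -69.3] (459.6, -69.3) 60 37 2.3 1294 [281.5 100.8]
[473.6 140.4] (474.1, 140.3) 60 41 -4.1 1385 [437.3 111.1]
[ 473.3 -337.5] (475.5, -340.7) 59 23 -2.8 216 [ 83.6 113.4]
[553.8 307.5] (554.8, 308.2) 32 22 76.1 275 [549.1 168.8]
[ 584.7 -380.1] (589.5, -391.3) 132 54 -68.7 2467 [ 71.5 192.8]
[634.2 372.4] (634.0, 372.4) 62 18 -75.0 346 [581.5 221.4]
[639.7 125.3] (639.9, 125.4) 24 23 89.6 202 [415.8 225.9]
[665.6  45.9] (667.4, 46.3) 73 23 2.4 430 [362.4 241.8]
[646.6 -35. ] (647.0, -35.3) 24 23 89.6 198 [309.2 230.8]
[ 648.9 -115.3] (648.4, -115.7) 25 21 -67.9 179 [256.1 232.5]
[684.  -92.7] (681.0, -90.0) 49 17 -17.3 230 [272.2 253.4]
```

View pics/w9.png

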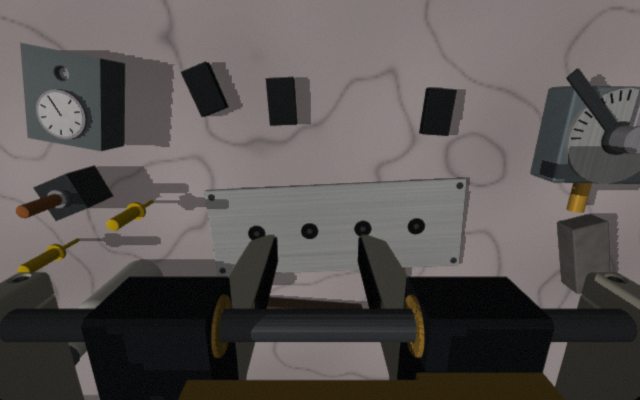

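Request:
play_rows --targets "0.3 -0.4 0.2 0 0 -0.15;0.5 -0.8 0.4 0 0 -0.3;0.65 -0.98 0.7 0 0 -0.333;0.657 -0.987 0.94 0 0 -0.333;0.657 -0.987 0.94 0 0 -0.333;0.657 -0.987 0.94 0 0 -0.333" --claw 0.2

```text
t: 20.7
eef_pos: [443.0, -168.6, 144.0]
tool_rot: [0.001, -0.171, 0.985, -0.0]
ft_force: [0.3, 0.7, 0.8]
grip_width: 0.6
finger_force: 0.0
```

```bash
python3 - <<'E'
from h import *
s=ctrl.read_state(); print(s['t'],s['eef_pos'],s['tool_rot'])
d=grab('wrist','w10');stones(d,250,50); print(rel([443,-170,5]))
E
```

```text
20.7 [ 443.01727385 -168.60042599  143.99284625] [ 7.69756897e-04 -1.71097270e-01  9.85253751e-01 -4.21780982e-04]
[ 438.8 -307.8] (446.5, -306.8) 160 93 28.1 2778 [179.8 133.2]
[ 437.1 -349.2] (436.4, -348.0) 18 12 16.7 140 [136.9 118.3]
[ 484.8 -325.2] (486.3, -329.1) 64 27 14.4 400 [152.6 173.6]
[ 444.5 -169.5] (445.8, -169.2) 63 36 20.3 2260 [316.  187.8]
[451.1 -68.1] (453.4, -68.4) 48 41 2.3 1589 [406.4 225.7]
[ 573.2 -371.9] (574.0, -380.9) 101 32 -70.3 2124 [ 92.  237.2]
[ 0.0074 -0.0069  0.9292]
```

Request:
play_rows --targets "-0.002 -0.006 0.3 0 0 0;-0.002 -0.006 0.6 0 0 0;-0.002 -0.006 0.8 0 0 0;-0.002 -0.006 0.92 0 0 0;-0.002 -0.006 0.92 0 0 0;-0.002 -0.006 0.92 0 0 0"

```text
t: 21.5
eef_pos: [443.8, -169.6, 5.6]
tool_rot: [0.001, -0.171, 0.985, -0.001]
ft_force: [-0.7, 0.6, -0.2]
grip_width: 0.602
finger_force: 0.0
```

Request:
play_rows --targets "0 0 0 0 0 0;0 0 0 0 0 0;0 0 0 0 0 0;0 0 0 0 0 0;0 0 0 0 0 0" --claw -1 --squeeze 25

```text
t: 22.12
eef_pos: [443.0, -169.5, 4.5]
tool_rot: [0.0, -0.171, 0.985, -0.0]
ft_force: [-1.2, 0.0, 5.9]
grip_width: 0.387
finger_force: 25.0
```

Request:
play_rows --targets "0 0 -0.1 0 0 0;0 0 -0.2 0 0 0;0 0 -0.4 0 0 0.15;0 0 -0.4 0 0 0.297;0 0 -0.4 0 0 0.297;0 0 -0.4 0 0 0.297"

```text
t: 22.88
eef_pos: [442.6, -169.3, 64.1]
tool_rot: [-0.0, -0.018, 1.0, 0.0]
ft_force: [0.1, -0.4, -0.2]
grip_width: 0.382
finger_force: 25.0
```

```bash
python3 - <<'E'
from h import *
s=ctrl.read_state(); print(s['t'],s['eef_pos'],s['tool_rot'],s['grip_width']*93)
print(rel([649.7,-115,14]))
d=grab('wrist','w11');stones(d,265,50)
E
```

```text
22.875 [ 442.64486072 -169.26405201   64.09983538] [-7.74646990e-05 -1.82673064e-02  9.99833135e-01  4.28431959e-05] 35.5521080545301
[-1.3927  0.3111  0.3338]
[ 427.  -313.7] (439.4, -339.8) 123 86 78.7 6251 [119.7 187. ]
[ 441.9 -363.3] (442.2, -362.3) 19 14 20.4 275 [ 56.6 205.2]
[ 458.2 -168.5] (457.7, -168.4) 64 52 -88.0 4511 [317.4 233.8]
[453.9 -68.5] (454.2, -68.4) 52 42 2.3 3450 [448.2 232.9]
[ 478.8 -345.4] (477.9, -346.3) 31 6 40.8 138 [ 89.4 251. ]
```

Request:
play_rows --targets "-0.3 0.1 0 0 0 0;-0.6 0.2 0 0 0 0;-0.9 0.31 0 0 0 0;-0.9 0.31 0 0 0 0;-0.9 0.31 0 0 0 0"

```text
t: 23.55
eef_pos: [575.6, -118.4, 63.4]
tool_rot: [-0.001, -0.017, 1.0, 0.0]
ft_force: [-0.3, 0.3, -1.2]
grip_width: 0.389
finger_force: 25.0
```

Request:
play_rows --targets "-0.25 0 0 0 0 0;-0.485 0 0.1 0 0 0;-0.485 0 0.2 0 0 0;-0.485 0 0.2 0 0 0;-0.485 0 0.2 0 0 0"

```text
t: 24.18
eef_pos: [648.2, -116.3, 34.8]
tool_rot: [0.0, -0.016, 1.0, -0.0]
ft_force: [0.0, -0.0, -0.8]
grip_width: 0.387
finger_force: 25.0
```

```bash
python3 - <<'E'
from h import *
s=ctrl.read_state(); print(s['t'],s['eef_pos'],s['tool_rot'],s['grip_width']*93)
print(rel([649,-115,13]))
E
```

```text
24.175 [ 648.20229834 -116.34475589   34.75039083] [ 2.02577676e-04 -1.63588983e-02  9.99866161e-01 -7.88116780e-05] 35.97487732927397
[-0.0056  0.0088  0.145 ]
```

Request:
play_rows --targets "-0.005 0.009 0.05 0 0 0;-0.005 0.009 0.1 0 0 0;-0.005 0.009 0.14 0 0 0;-0.005 0.009 0.14 0 0 0;-0.005 0.009 0.14 0 0 0"

```text
t: 24.8
eef_pos: [649.5, -114.6, 12.8]
tool_rot: [-0.0, -0.017, 1.0, 0.0]
ft_force: [-0.4, 0.2, -0.9]
grip_width: 0.386
finger_force: 25.0
```

Request:
play_rows --targets "0 0 0 0 0 0;0 0 0 0 0 0;0 0 0 0 0 0" --claw 0.1

```text
t: 25.18
eef_pos: [649.6, -114.6, 13.1]
tool_rot: [0.0, -0.016, 1.0, -0.0]
ft_force: [0.2, 0.2, 0.2]
grip_width: 0.547
finger_force: 0.0
```

Request:
play_rows --targets "0 0 -0.2 0 0 0;0 0 -0.6 0 0 0;0.3 0.1 -0.9 0 0 0;0.6 0.2 -0.9 0 0 0;0.9 0.27 -0.9 0 0 0;0.9 0.27 -0.9 0 0 0;0.9 0.27 -0.9 0 0 0"

```text
t: 26.05
eef_pos: [513.8, -78.7, 148.4]
tool_rot: [0.001, -0.016, 1.0, -0.0]
ft_force: [0.2, -0.6, 0.4]
grip_width: 0.549
finger_force: 0.0
```

```bash
python3 - <<'E'
from h import *
s=ctrl.read_state(); print(s['t'],s['eef_pos'],s['tool_rot'])
d=grab('wrist','w12');stones(d,265,50); print(rel([459.2,-69.3,5]))
E
```

```text
26.05 [513.79908668 -78.71420649 148.44555468] [ 5.14342975e-04 -1.64755950e-02  9.99864129e-01 -1.16118763e-04]
[ 459.4 -300.2] (451.3, -304.9) 141 86 14.5 4941 [ 85.8 122.1]
[ 424.7 -366.1] (424.8, -365.5) 18 14 -1.4 217 [ 6.6 82.2]
[459.7 -68.8] (460.8, -68.7) 60 37 2.2 2471 [329.4 131.4]
[ 478.1 -344.2] (478.4, -348.5) 64 30 4.4 585 [ 43.5 141.4]
[474.3 140.9] (475.4, 140.8) 61 46 -4.2 2958 [543.4 153.6]
[ 581.4 -366.1] (585.9, -369.1) 91 56 -68.8 3508 [ 44.4 239.1]
[ 590.5 -129.4] (589.1, -127.1) 35 13 -18.9 251 [267.9 253.4]
[586.8 -22.9] (583.8, -21.3) 32 14 4.2 262 [366.9 253.2]
[ 607.4 -414.3] (607.7, -413.6) 13 11 -14.5 104 [  4.8 259.9]
[0.3633 0.0752 0.9542]
```

Request:
play_rows --targets "0.2 0.04 0.2 0 0 0;0.36 0.078 0.4 0 0 0;0.36 0.078 0.6 0 0 0;0.36 0.078 0.8 0 0 0;0.36 0.078 0.955 0 0 0;0.36 0.078 0.955 0 0 0;0.36 0.078 0.955 0 0 0"

```text
t: 26.98
eef_pos: [459.7, -68.9, 5.5]
tool_rot: [0.0, -0.016, 1.0, -0.0]
ft_force: [0.4, 0.7, -0.1]
grip_width: 0.551
finger_force: 0.0
```

Request:
play_rows --targets "0 0 0 0 0 0;0 0 0 0 0 0;0 0 0 0 0 0;0 0 0 0 0 0;0 0 0 0 0 0" --claw -1

```text
t: 27.6
eef_pos: [459.4, -68.8, 5.5]
tool_rot: [0.001, -0.017, 1.0, -0.0]
ft_force: [-0.5, 0.5, 6.1]
grip_width: 0.385
finger_force: 25.0
```

Request:
play_rows --targets "0 0 -0.1 0 0 0;0 0 -0.2 0 0 0;0 0 -0.4 0 0 0;-0.2 0 -0.4 0 0 0;-0.5 0.1 -0.4 0 0 0;-0.8 0.18 -0.4 0 0 0;-0.8 0.18 -0.4 0 0 0;-0.8 0.18 -0.4 0 0 0"

```text
t: 28.6
eef_pos: [577.7, -37.7, 65.1]
tool_rot: [-0.0, -0.017, 1.0, -0.0]
ft_force: [0.6, 0.7, -0.7]
grip_width: 0.384
finger_force: 25.0
```

```bash
python3 - <<'E'
from h import *
s=ctrl.read_state(); print(s['t'],s['eef_pos'],s['tool_rot'],s['grip_width']*93)
print(rel([645.9,-34.7,13]))
E
```

```text
28.6 [577.65050674 -37.73844918  65.10509468] [-1.57938399e-04 -1.66016714e-02  9.99862170e-01 -1.24954743e-06] 35.671071159424145
[-0.4555  0.0051  0.3472]
```

Request:
play_rows --targets "-0.25 0.005 0 0 0 0;-0.458 0.005 0.1 0 0 0;-0.458 0.005 0.2 0 0 0;-0.458 0.005 0.28 0 0 0;-0.458 0.005 0.343 0 0 0;-0.458 0.005 0.343 0 0 0;-0.458 0.005 0.343 0 0 0"

```text
t: 29.48
eef_pos: [646.4, -34.8, 13.6]
tool_rot: [0.0, -0.016, 1.0, -0.0]
ft_force: [-0.2, -1.1, -0.1]
grip_width: 0.386
finger_force: 25.0
```

Request:
play_rows --targets "0 0 0 0 0 0;0 0 0 0 0 0;0 0 0 0 0 0" --claw 0.1

```text
t: 29.85
eef_pos: [646.7, -34.7, 13.4]
tool_rot: [0.0, -0.017, 1.0, -0.0]
ft_force: [0.3, -0.6, -0.6]
grip_width: 0.546
finger_force: 0.0
```

Request:
play_rows --targets "0 0 -0.2 0 0 0;0 0 -0.6 0 0 0;0.3 0.3 -0.9 0 0 0;0.6 0.6 -0.9 0 0 0;0.8 0.98 -0.9 0 0 0;0.8 0.98 -0.9 0 0 0;0.8 0.98 -0.9 0 0 0"

```text
t: 30.72
eef_pos: [521.8, 108.7, 148.5]
tool_rot: [0.0, -0.017, 1.0, -0.0]
ft_force: [-0.1, -0.9, 0.5]
grip_width: 0.551
finger_force: 0.0
```

```bash
python3 - <<'E'
from h import *
s=ctrl.read_state(); print(s['t'],s['eef_pos'],s['tool_rot'])
d=grab('wrist','w13');stones(d,265,50); print(rel([474.1,140.5,5.5]))
E
```

```text
30.725 [521.81404189 108.65545399 148.54614062] [ 3.13625750e-04 -1.72740122e-02  9.99850741e-01 -7.42708041e-05]
[483.7 357.6] (487.5, 356.2) 156 49 50.2 3446 [571.8 155.6]
[474.2 139.8] (475.1, 139.8) 61 37 -4.1 2476 [351.1 139. ]
[542.3 311.6] (547.7, 315.4) 100 51 27.2 2356 [512.9 211.1]
[598.6  58.2] (595.4, 56.6) 32 14 -0.4 248 [267.9 253.4]
[594.8 164.8] (593.7, 162.7) 35 14 22.2 261 [367.  253.2]
[0.3139 0.2281 0.9522]
```

Request:
play_rows --targets "0.2 0.1 0.2 0 0 0.05;0.314 0.224 0.4 0 0 0.1;0.314 0.224 0.6 0 0 0.1;0.314 0.224 0.8 0 0 0.1;0.314 0.224 0.955 0 0 0.1;0.314 0.224 0.955 0 0 0.1;0.314 0.224 0.955 0 0 0.1"

```text
t: 31.65
eef_pos: [474.5, 139.8, 5.9]
tool_rot: [0.0, 0.036, 0.999, 0.0]
ft_force: [-0.4, -0.4, 0.8]
grip_width: 0.551
finger_force: 0.0
```

Request:
play_rows --targets "0 0 0 0 0 0;0 0 0 0 0 0;0 0 0 0 0 0;0 0 0 0 0 0;0 0 0 0 0 0" --claw -1

```text
t: 32.28
eef_pos: [474.1, 140.3, 5.8]
tool_rot: [0.001, 0.036, 0.999, -0.0]
ft_force: [-0.0, -1.9, 6.1]
grip_width: 0.384
finger_force: 25.0
```

Request:
play_rows --targets "0 0 -0.1 0 0 0;0 0 -0.2 0 0 0;0 0 -0.4 0 0 -0.1;-0.2 0 -0.4 0 0 -0.1;-0.5 0 -0.4 0 0 -0.1;-0.8 0 -0.4 0 0 -0.105;-0.8 0 -0.4 0 0 -0.105;-0.8 0 -0.4 0 0 -0.105"

```text
t: 33.28
eef_pos: [592.9, 131.7, 65.4]
tool_rot: [-0.0, -0.019, 1.0, 0.0]
ft_force: [0.1, -0.8, -1.3]
grip_width: 0.382
finger_force: 25.0
```

```bash
python3 - <<'E'
from h import *
s=ctrl.read_state(); print(s['t'],s['eef_pos'],s['tool_rot'],s['grip_width']*93)
print(rel([640.5,125.7,13.3]))
E
```

```text
33.275 [592.91556155 131.69812887  65.41052141] [-1.75532386e-04 -1.90432530e-02  9.99818644e-01  4.44232245e-05] 35.54029534497577
[-0.3156 -0.0521  0.3473]
```

Request:
play_rows --targets "-0.2 -0.03 0 0 0 0;-0.316 -0.052 0.1 0 0 0;-0.316 -0.052 0.2 0 0 0;-0.316 -0.052 0.28 0 0 0;-0.316 -0.052 0.344 0 0 0;-0.316 -0.052 0.344 0 0 0;-0.316 -0.052 0.344 0 0 0"

```text
t: 34.15
eef_pos: [640.8, 125.8, 13.6]
tool_rot: [0.0, -0.019, 1.0, 0.0]
ft_force: [-0.0, -0.5, -0.7]
grip_width: 0.383
finger_force: 25.0
```

Request:
play_rows --targets "0 0 0 0 0 0;0 0 0 0 0 0;0 0 0 0 0 0" --claw 0.1

```text
t: 34.52
eef_pos: [641.1, 125.7, 13.5]
tool_rot: [0.0, -0.019, 1.0, 0.0]
ft_force: [-0.1, -0.0, 0.3]
grip_width: 0.55
finger_force: 0.0
```

Request:
play_rows --targets "0 0 -0.2 0 0 0;0 0 -0.6 0 0 0;0.3 -0.3 -1 0 0 0;0.6 -0.6 -1 0 0 0;0.9 -0.66 -1 0 0 0;0.9 -0.66 -1 0 0 0"

```text
t: 35.28
eef_pos: [507.8, 20.4, 164.6]
tool_rot: [0.001, -0.018, 1.0, -0.0]
ft_force: [0.5, -0.3, -0.1]
grip_width: 0.55
finger_force: 0.0
```

Request:
play_rows --targets "0 0 -0.4 0 0 0;0 0 -0.8 0 0 0;0 0 -0.8 0 0 0;0 0 -0.8 0 0 0"

```text
t: 35.78
eef_pos: [510.3, 21.9, 282.7]
tool_rot: [-0.0, -0.019, 1.0, 0.0]
ft_force: [1.1, 0.1, -0.0]
grip_width: 0.551
finger_force: 0.0
```

```bash
python3 - <<'E'
from h import *
s=ctrl.read_state(); print(s['t'],s['eef_pos'],s['tool_rot'])
d=grab('wrist','w14'); g=d['frame'].max(2); grab('top','t14')
def st16(d,thr=50):
    m=(g<thr).astype(np.uint8); m[275:]=0
    n,l,st,c=cv2.connectedComponentsWithStats(m)
    for i in range(1,n):
        if st[i,4]<80: continue
        v,u=np.nonzero(l==i); P=np.array([onz(d,a,b,16)[:2] for a,b in zip(u,v)]).astype(np.float32)
        print(P.mean(0).round(1),cv2.minAreaRect(P),c[i].round())
st16(d)
E
```

```text
35.775 [510.31973976  21.86817022 282.71814375] [-3.47186428e-04 -1.92842673e-02  9.99813980e-01  3.20548722e-05]
[ 455.8 -295.6] ((459.140625, -330.6944580078125), (112.929443359375, 123.43352508544922), 80.69123840332031) [ 80. 113.]
[ 424.7 -356.4] ((424.5914306640625, -356.18511962890625), (11.856706619262695, 17.367015838623047), 87.28231048583984) [28. 87.]
[424.4 421.8] ((425.0694580078125, 421.66705322265625), (26.825679779052734, 55.18343734741211), 2.1526238918304443) [621. 110.]
[ 475.1 -335.2] ((474.38800048828125, -338.8275146484375), (59.25700759887695, 25.128673553466797), 4.475979804992676) [ 53. 127.]
[482.1 350.2] ((482.5394592285156, 346.6410827636719), (139.40406799316406, 44.41950988769531), 48.62216567993164) [556. 151.]
[ 583.2 -373.1] ((587.2058715820312, -382.94189453125), (53.0152473449707, 131.86019897460938), 21.18194007873535) [ 42. 203.]
[ 626.4 -306.3] ((625.2064208984375, -305.2401123046875), (7.5165534019470215, 44.5483512878418), 30.92523193359375) [ 93. 232.]
[651.  -36.9] ((650.811279296875, -41.986934661865234), (73.2784194946289, 52.65217971801758), 0.6583263874053955) [275. 253.]
[617.7 129.8] ((616.5252075195312, 130.22547912597656), (47.58903884887695, 24.13457679748535), 59.56162643432617) [387. 237.]
[ 647.5 -116.1] ((650.8275146484375, -114.39987182617188), (63.53153610229492, 40.4421501159668), 1.8913524150848389) [223. 249.]
[654.8 105.9] ((651.0695190429688, 106.00360107421875), (67.55125427246094, 26.997541427612305), 19.119359970092773) [369. 259.]
[638.8  44.4] ((638.6143188476562, 44.55763626098633), (23.941944122314453, 23.32200813293457), 45.1164436340332) [329. 248.]
[633.8 361. ] ((632.4523315429688, 362.58197021484375), (33.29426193237305, 61.552947998046875), 31.146526336669922) [538. 252.]
[ 692.1 -441.6] ((691.1053466796875, -441.0732727050781), (8.669979095458984, 48.67595672607422), 30.145599365234375) [ 12. 268.]
```

View pics/w14.png

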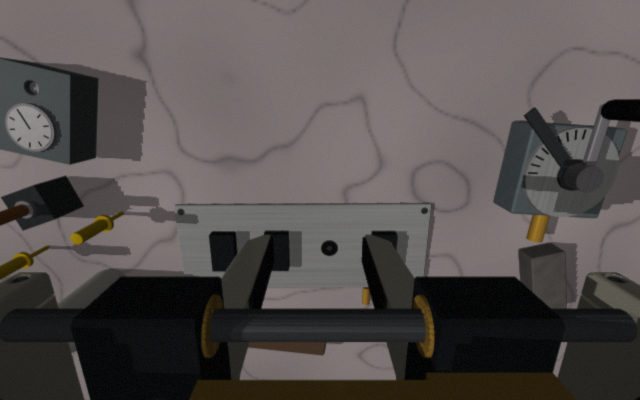

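Request:
play_rows --targets "0.1 0.4 0 0 0 0;0.3 0.8 0 0 0 0;0.5 1 0 0 0 0;0.5 1 0 0 0 0"

```text
t: 36.38
eef_pos: [427.6, 170.4, 282.7]
tool_rot: [-0.0, -0.021, 1.0, 0.0]
ft_force: [-1.5, -0.1, 0.7]
grip_width: 0.555
finger_force: 0.0
```

Request:
play_rows --targets "0.05 0.4 0 0 0 0;0.05 0.8 0 0 0 0;0.1 1 0 0 0 0;0.1 1 0 0 0 0;0.1 1 0 0 0 0"

```text
t: 37.0
eef_pos: [409.0, 317.2, 282.7]
tool_rot: [-0.0, -0.019, 1.0, -0.0]
ft_force: [-0.6, -0.3, 0.5]
grip_width: 0.55
finger_force: 0.0
```

```bash
python3 - <<'E'
from h import *
s=ctrl.read_state(); print(s['t'],s['eef_pos'],s['tool_rot'])
print(rel([421,346.3,160]))
d=grab('wrist','w15'); grab('top','t15')
g=d['frame'].max(2); piv=np.array([500.8,345.5])
print('lever/pointer px',[proj(d,[*(piv-r*np.array([np.cos(a),np.sin(a)])),z]) for r,a,z in [(105,.722,60),(40,.722,60),(80,0,127),(0,0,85)]])
# pointer: dark pixels whose ray on z=60 lies r 50..100 from pivot, angle .45..1
v,u=np.nonzero(g<62); P=np.array([onz(d,a,b,60)[:2] for a,b in zip(u,v)]); w=P-piv; r=np.hypot(*w.T); a=np.arctan2(-w[:,1],-w[:,0])
for lo in range(50,105,8):
    k=(r>lo)&(r<lo+8)&(a>.5)&(a<.95); print(lo,k.sum(),a[k].mean().round(3),(a[k].min()*lo).round(1),(a[k].max()*lo).round(1))
E
```

```text
37.0 [408.99167739 317.20064685 282.72164081] [-4.01108273e-04 -1.89091890e-02  9.99821019e-01 -4.60287638e-04]
[-0.088   0.1916  0.8179]
lever/pointer px [(np.float64(284.5469733509199), np.float64(178.41074756450635)), (np.float64(317.03281082330767), np.float64(215.78367199612393)), (np.float64(343.447322127006), np.float64(194.2744592750204)), (np.float64(337.0057237885687), np.float64(245.62357030067784))]
50 87 0.768 27.3 47.4
58 119 0.73 29.8 54.9
66 142 0.719 33.0 61.9
74 154 0.713 37.4 68.3
82 114 0.745 42.6 74.4
90 70 0.818 66.8 80.8
98 43 0.821 73.2 87.1
```

```bash
python3 - <<'E'
import cv2,numpy as np
def c(n,x,y): 
    a=cv2.imread(f'pics/{n}.png')[y:y+90,x:x+120]; return cv2.resize(np.clip(a*1.8,0,255).astype(np.uint8),(400,300),interpolation=cv2.INTER_CUBIC)
a=np.vstack([np.hstack([c('w15',255,165),c('w3',235,175)]),np.hstack([c('w1',240,110),c('w14',510,95)])])
cv2.imwrite('pics/z5.png',a)
E
```

```text
(no output)
```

View pics/z5.png

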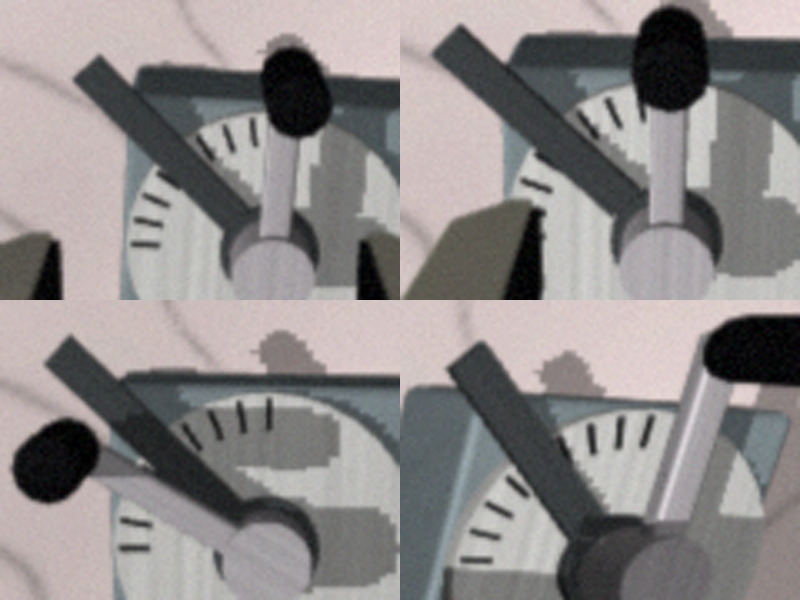

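```bash
python3 - <<'E'
from h import *
print('needs saved extrinsics; using w15 only')
d=last('wrist'); piv=np.array([500.8,345.5])
def an(p,q): v=p-q; return np.arctan2(-v[1],-v[0])
t=onz(d,281.25,185,60); i=onz(d,327.9,229.2,60); print('ptr',t,i,'dir',an(t,i),'from piv',an(t[:2],piv),an(i[:2],piv),np.hypot(*(t[:2]-piv)))
a=onz(d,340.2,207,80); b=onz(d,337.5,234,80); print('lev',a,b,an(a,b),an(a[:2],piv))
k=onz(d,345,185.5,127);print('knobtop',k,an(k[:2],piv))
E
```

```text
needs saved extrinsics; using w15 only
ptr [430.77533143 271.96512868  60.        ] [489.21125368 334.20378774  60.        ] dir 0.8169000652745 from piv 0.8098444904135459 0.7726160501381045 101.54226464127898
lev [450.84879503 346.99595451  80.        ] [487.02426797 345.66373947  80.        ] -0.03680983763568414 -0.0299393679589241
knobtop [411.1037199  346.55102814 127.        ] -0.011717097312596928
```

Request:
play_rows --targets "-0.04 0.1 0.2 0 0 -0.15;-0.088 0.192 0.5 0 0 -0.3;-0.088 0.192 0.8 0 0 -0.3;-0.088 0.192 0.8 0 0 -0.3;-0.088 0.192 0.8 0 0 -0.3" --claw 0.2

```text
t: 37.72
eef_pos: [421.3, 347.0, 165.6]
tool_rot: [0.001, -0.175, 0.985, 0.0]
ft_force: [0.2, 0.1, 0.7]
grip_width: 0.599
finger_force: 0.0
```

Request:
play_rows --targets "0 0 0.2 0 0 0;0 0 0.48 0 0 0;0 0 0.48 0 0 0;0 0 0.48 0 0 0;0 0 0.48 0 0 0"

```text
t: 38.35
eef_pos: [421.4, 347.8, 93.9]
tool_rot: [0.001, -0.175, 0.985, 0.001]
ft_force: [-0.2, 0.0, 1.0]
grip_width: 0.597
finger_force: 0.0
```

Request:
play_rows --targets "0 0 0 0 0 0;0 0 0 0 0 0;0 0 0 0 0 0;0 0 0 0 0 0;0 0 0 0 0 0;0 0 0 0 0 0" --claw -1 --squeeze 15

```text
t: 39.1
eef_pos: [421.2, 345.7, 91.4]
tool_rot: [0.0, -0.175, 0.985, -0.002]
ft_force: [3.9, -14.4, 3.2]
grip_width: 0.232
finger_force: 15.0
```

```bash
python3 - <<'E'
from h import *
s=ctrl.read_state(); print(s['t'],s['eef_pos'],s['tool_rot'],s['grip_width']*93,s['ft_force'])
q=s['tool_rot'];T=R.from_quat([q[1],q[2],q[3],q[0]]); piv=np.array([500.8,345.5])
k=s['eef_pos'][:2]; w=k-piv; th0=np.arctan2(-w[1],-w[0]); print(th0,np.hypot(*w))
for th in np.linspace(th0,0.812,7)[1:]:
    p=piv-80*np.array([np.cos(th),np.sin(th)]); print(p.round(1),(T.inv().apply(np.r_[p-k,0])/150).round(3))
E
```

```text
39.1 [421.15387695 345.67229243  91.40340372] [ 9.34682917e-05 -1.74997912e-01  9.84567352e-01 -1.68874246e-03] 21.616151780661855 [  3.94145069 -14.35787762   3.18601614]
-0.0021632209246167937 79.64630940670958
[421.5 334.8] [ 0.023 -0.069  0.   ]
[423.7 324.2] [ 0.033 -0.14   0.   ]
[427.3 314. ] [ 0.035 -0.212  0.001]
[432.2 304.3] [ 0.026 -0.284  0.001]
[438.4 295.4] [ 0.007 -0.354  0.001]
[445.8 287.4] [-0.02  -0.421  0.001]
```

Request:
play_rows --targets "0.023 -0.069 0 0 0 0;0.033 -0.14 0 0 0 0;0.035 -0.212 0 0 0 -0.05;0.026 -0.284 0 0 0 -0.1;0.007 -0.354 0 0 0 -0.2;-0.02 -0.421 0 0 0 -0.25;-0.02 -0.421 0 0 0 -0.25;-0.02 -0.421 0 0 0 -0.25;-0.02 -0.421 0 0 0 -0.25"

```text
t: 40.22
eef_pos: [444.8, 288.5, 91.5]
tool_rot: [-0.0, -0.302, 0.953, -0.0]
ft_force: [-4.1, -5.8, 4.1]
grip_width: 0.23
finger_force: 15.0
```

```bash
python3 - <<'E'
from h import *
s=ctrl.read_state(); print(s['t'],s['eef_pos'],s['tool_rot'],s['ft_force'])
w=s['eef_pos'][:2]-[500.8,345.5]; print(np.arctan2(-w[1],-w[0]),np.hypot(*w)); print(rel([445.8,287.4,91.4]))
E
```

```text
40.225 [444.7888285  288.54623937  91.46775231] [-4.75895718e-04 -3.01604034e-01  9.53433095e-01 -3.37267060e-04] [-4.12580227 -5.75681154  4.07957635]
0.7937420560005786 79.88105021113604
[-0.0011 -0.0101  0.0005]
```

Nudge 1.5 mm further, release, lift and step away to look.

Request:
play_rows --targets "0 -0.01 0 0 0 0;0 -0.01 0 0 0 0;0 -0.01 0 0 0 0"

```text
t: 40.6
eef_pos: [445.6, 287.8, 91.5]
tool_rot: [-0.0, -0.302, 0.953, 0.0]
ft_force: [-5.0, -1.1, 3.3]
grip_width: 0.237
finger_force: 15.0
```

Request:
play_rows --targets "0 0 0 0 0 0;0 0 0 0 0 0;0 0 0 0 0 0" --claw 0

```text
t: 40.98
eef_pos: [446.1, 287.8, 91.4]
tool_rot: [0.0, -0.302, 0.953, -0.0]
ft_force: [0.4, -0.4, -0.1]
grip_width: 0.485
finger_force: 0.0
```

Request:
play_rows --targets "0 0 -0.2 0 0 0;0 0 -0.5 0 0 0;0 0 -0.9 0 0 0.18;0 0 -1 0 0 0.36;0 0 -1 0 0 0.54;0 0 -1 0 0 0.585;0 0 -1 0 0 0.585"

```text
t: 41.85
eef_pos: [446.1, 287.8, 241.4]
tool_rot: [0.0, -0.001, 1.0, 0.0]
ft_force: [0.1, 0.0, -0.9]
grip_width: 0.499
finger_force: 0.0
```

```bash
python3 - <<'E'
from h import *
s=ctrl.read_state(); print(s['t'],s['eef_pos'],s['tool_rot'])
d=grab('wrist','w16'); piv=np.array([500.8,345.5]); g=d['frame'].astype(int).max(2)
# pointer profile across at radii on z=60 ; lever profile on z=80, sampled along the tangent, gray
def prof(r,z,a0=.812,span=16):
    o=[]
    for s_ in np.arange(-span,span+.1,2):
        p=piv-r*np.array([np.cos(a0),np.sin(a0)])+s_*np.array([np.sin(a0),-np.cos(a0)])
        u,v=proj(d,[*p,z]); o.append(int(g[int(round(v)),int(round(u))]))
    return o
print('s',list(range(-16,17,2)))
for r in (80,85,90,95,100): print('ptr',r,prof(r,60))
for r in (25,32,40,48,56,62): print('lev',r,prof(r,80))
for r in (72,80,88): print('knobtop',r,prof(r,127,span=20))
print([proj(d,[*(piv-r*np.array([np.cos(.812),np.sin(.812)])),z]) for r,z in ((105,60),(40,80),(80,127))])
E
```

```text
41.85 [446.07493231 287.75619547 241.41245588] [ 1.73712038e-05 -9.55220697e-04  9.99999544e-01  6.25655028e-06]
s [-16, -14, -12, -10, -8, -6, -4, -2, 0, 2, 4, 6, 8, 10, 12, 14, 16]
ptr 80 [35, 31, 30, 31, 33, 23, 8, 6, 4, 6, 6, 7, 3, 5, 4, 63, 100]
ptr 85 [114, 68, 33, 32, 35, 32, 35, 35, 24, 26, 26, 34, 50, 100, 106, 103, 110]
ptr 90 [116, 117, 117, 116, 109, 45, 33, 40, 36, 36, 36, 38, 65, 114, 109, 103, 100]
ptr 95 [118, 116, 117, 115, 117, 46, 32, 37, 33, 36, 38, 36, 98, 117, 114, 110, 98]
ptr 100 [119, 117, 116, 118, 116, 48, 36, 34, 34, 36, 36, 35, 97, 116, 114, 111, 100]
lev 25 [68, 70, 71, 68, 50, 24, 44, 86, 89, 90, 95, 91, 91, 110, 105, 105, 107]
lev 32 [68, 70, 70, 71, 53, 22, 61, 85, 92, 90, 93, 92, 103, 111, 111, 111, 105]
lev 40 [69, 68, 68, 66, 52, 32, 62, 87, 91, 90, 94, 92, 96, 103, 107, 107, 107]
lev 48 [72, 69, 40, 34, 32, 32, 62, 88, 91, 94, 92, 92, 107, 109, 103, 57, 90]
lev 56 [71, 34, 31, 63, 24, 32, 59, 92, 92, 90, 85, 78, 60, 99, 97, 111, 91]
lev 62 [45, 47, 43, 45, 21, 31, 55, 30, 15, 7, 5, 12, 11, 13, 9, 9, 4]
knobtop 72 [44, 48, 29, 25, 58, 58, 12, 7, 13, 7, 8, 13, 12, 15, 74, 75, 112, 115, 118, 113, 116]
knobtop 80 [50, 47, 25, 3, 4, 8, 2, 12, 7, 8, 9, 7, 5, 4, 7, 102, 118, 115, 115, 115, 112]
knobtop 88 [32, 41, 13, 6, 5, 5, 7, 5, 7, 9, 12, 11, 39, 113, 116, 114, 113, 114, 115, 115, 115]
[(np.float64(300.64051763069773), np.float64(161.51199246351763)), (np.float64(343.3742555282007), np.float64(205.2962455139963)), (np.float64(316.8134465436889), np.float64(193.02113455178068))]
```

```bash
python3 - <<'E'
from h import *
old=last('top')
d=grab('top','t17'); t0=cv2.cvtColor(cv2.imread('pics/t9.png'),cv2.COLOR_BGR2RGB)
for nm,fr,z in (('pads',t0,8),('stones',d['frame'],16)):
    g=fr[160:212,250:380].max(2); m=(g<75).astype(np.uint8)
    n,l,st,c=cv2.connectedComponentsWithStats(m)
    for i in range(1,n):
        if st[i,4]>15: print(nm,st[i],onz(d,c[i][0]+250,c[i][1]+160,z).round(1))
f_=d['frame'].astype(int); m=((f_[...,0]>1.5*f_[...,2])&(f_[...,0]>90)&(f_[...,1]<f_[...,0]*.75)).astype(np.uint8)
n,l,st,c=cv2.connectedComponentsWithStats(m)
for i in range(1,n):
    if st[i,4]>3 and 380<c[i][0]<470: print('orange',st[i],c[i],'top@110',onz(d,*c[i],100).round(1))
df=np.abs(d['frame'].astype(int)-t0).max(2)>40
n,l,st,c=cv2.connectedComponentsWithStats(cv2.morphologyEx(df.astype(np.uint8),cv2.MORPH_OPEN,np.ones((3,3))))
for i in range(1,n):
    if st[i,4]>12: print('chg',st[i],c[i].round())
E
```

```text
pads [  21    0  109   52 4832] [642.3 -55.    8. ]
stones [ 96  13  11  18 197] [ 652.  -115.6   16. ]
stones [ 17  15  12  18 198] [642.6 125.3  16. ]
stones [ 70  14  11  18 198] [647.9 -35.5  16. ]
stones [47 21  6  6 30] [643.2  42.8  16. ]
orange [439 201   4   4  13] [440.38461538 202.38461538] top@110 [ 579.8 -361.   100. ]
chg [  250   145   137   255 18201] [323. 261.]
chg [265 174  12  20 175] [270. 183.]
chg [   60   197   186   203 20141] [152. 307.]
chg [155 205  29  41 623] [169. 225.]
chg [260 229  14  20 257] [267. 238.]
chg [204 231  16  18 157] [213. 237.]
chg [329 235  14  19 253] [336. 244.]
chg [ 26 262  11  25 148] [ 30. 273.]
chg [246 366  12   7  45] [251. 369.]
chg [327 382   4   4  16] [328. 384.]
chg [337 386   7  10  47] [340. 390.]
```

```bash
python3 - <<'E'
from h import *
d=last('top'); fr=cv2.cvtColor(cv2.imread('pics/top0.png'),cv2.COLOR_BGR2RGB)
for nm,fr,z in (('pads',fr,8),('now',d['frame'],16)):
    g=fr[160:212,250:380].max(2).astype(float); m=(g<75).astype(np.uint8)
    n,l,st,c=cv2.connectedComponentsWithStats(m)
    for i in range(1,n):
        if 15<st[i,4]<400:
            w=np.where(l==i); zz=8 if (st[i,4]<60) else 14
            print(nm,st[i,4],onz(d,c[i][0]+250,c[i][1]+160,zz).round(1), cv2.minAreaRect(np.argwhere(l==i).astype(np.float32))[2])
E
```

```text
pads 40 [ 651.  -116.6    8. ] 90.0
pads 37 [644.   43.4   8. ] 90.0
pads 38 [647.7 -36.5   8. ] 90.0
pads 35 [640.  123.4   8. ] 90.0
now 197 [ 652.3 -115.8   14. ] 90.0
now 198 [642.9 125.5  14. ] 90.0
now 198 [648.2 -35.5  14. ] 90.0
now 30 [644.6  43.1   8. ] 90.0
```

```bash
python3 -c "
from rig import ctrl
print(ctrl.hand_in())"
```

```text
the job is handed in; nothing more can be done
None
```

I finished all the steps in the order asked and handed the job in at about 42 s of the 210 s. In the last camera readings the three stones sat within about 3.5 mm of their pad centres and the lever within about 0.02 rad of the pointer; I don't have the judge's result.

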